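Lever open the saw's switch box

ROBOT

A 6-joint arm with a two-finger parallel gripper is mounted at the origin on the work surface. World frame = base frame: x ahead of the robot, y to its left, z up, the work surface at z = 0. Lengths are in m, angles in degrees, forces in N, time in s.
With the tool pointing down it reaches from about 0.3 to 0.825 m from the base axis. Payload 5.4 kg.
Tool frame: the origin (TCP) lies where the fingers leave the gripper's body, on its centre line; the fingertips stand 88 mm ahead of it and the grasp point (between the pads) lies 69 mm ahead of it; z points along the fingers, y is the line along which they close (so a half turn about z gives the same grasp; the last joint's range is limited). The gripper opens to 92 mm and grips with 3 to 60 N. Pads are 20 mm wide; open, the fingers measure 128 mm over their backs; the gripper's body (75 mm by 189 mm) begins 69 mm behind the grasp point.
Start: joints at [-86.465, 9.076, 91.501, -0, 79.423, -12.038], TCP at [0.154, -0.554, 0.303] pointing down, gripper open.
Joint ranges: [-166.64, 166.64], [-54.1, 131.32], [10.49, 154.53], [-73.88, 253.88], [9.74, 151.15], [-171.62, 171.62]. Speed limits (degrees/s): [147.25, 147.25, 180, 180, 180, 180].

INTERFACE

Orientations are given as [roll, pitch, yaw] about the fixed x, y, z axes, in that order (R = Rz(yaw) Ry(pitch) Rx(roll)).
In Python, from rig import ctrl, eoat, solve_ik, telemetry, eyes, ticket, models gives the robot as it stands. The module is installed in compiled form; this text tells all that it offers. Calls block until the motion is done:
- ctrl.move_pose(position, orientation): joint-space move of the TCP to a pose.
- ctrl.move_l(position, frame=None, feed=0.15): straight line of the TCP; frame=None keeps the orientation; feed is the mean speed in m/s.
- ctrl.goto_joints(angles): joint-space move.
- eoat.ungrasp() and eoat.gripper_close(grip_force=None): open the fingers fully, or close them until they stop; grip_force is the grip in N (None keeps the last).
- ctrl.wait(seconds).
- solve_ik(position, orientation): joint angles nearest the present ones, or None.
- telemetry.read_state(): the state.
- eyes.camera(name): name is "scene" or "top" or "wrist"; returns a dict with "frame" (400x640x3 uint8, red, green, blue), "fx", "fy", "cx", "cy" (pixels), "extrinsics" (4x4, takes a point from camera to world coordinates). Camera axes: x right, y down, z forward; pixel columns grow to the right and rows downward; lengths in m; the calibration is good to about 2 mm. A picture is of the moment at which its call begins. There is no depth.
A pose or a line that the arm cannot do raises ctrl.IKError and nothing moves.
- ticket.finish_job(): hands the job in; it is judged then, once.
Trained networks look in the newest picture that a camera, given by its name, has taken for a name from the list of things; names that differ only in an ending like _2 or _b are one class to them, and where a whole thing is asked for, a point or a joint stands for the part that bears it (a point fixed in the world has none). Each returns a list of dicts, best first, with "score" (0 to 1); they miss things now and then, are a little off and sometimes report something else, mostly with a low value. They report only what shows in the picture. A call takes as long as a camera call. They do not tell look-alikes from the thing itself.
- models.regions_of(thing, camera): "mask" (400x640 bool, what is visible of it) and "rect" ([left, top, width, height] as shares, 0 to 1, of the picture: columns of its width, rows of its height, round what is visible of it).
- models.landmark_of(thing, camera): "point" ([column, row] as shares, 0 to 1, of the picture: columns of its width, rows of its height: a listed point, or the origin of a listed thing).
The state is a dict: "clock": time; "joint_positions": joint angles; "joint_velocities": joint speeds; "tau": joint torques, N m; "tcp_pos": TCP position; "ee_rot": TCP orientation; "contact_force": force on the tool from outside, world axes, zero at the start; "torque": the same for the moment, N m; "finger_gap": opening from 0.0 (shut) to 1.0 (fully open); "finger_force": force on a finger pad.
Only numpy, scipy, OpenCV 4.12 (cv2) and the standard library are available. Lean on these libraries where they do the work, as an engineer would, in place of code of your own. Each camera call takes 0.05 s, during which the arm holds its last target. There are 200 camera calls.

TASK

Push the blade of the red-handled scraper into the slot under the yellow-striped front edge of the switch box's grey cover and lever the cover up with it until it stands well open, 60 degrees or more, never touching the cover with the gripper. Then lay the scraper gently, without dropping it, flat and right way up on the wooden tool rest so that it lies across both upright boards, with its handle between the boards' end stops, and let go. Leave the glue bottle, the wood offcut and the tape measure where they are.

Things in the scene. Friction and masses are not known exactly. Their poses are not given: they have to be found in the camera images.
- switch_box: Blue steel box fixed to the bench, open on top under its cover: 140 deep (its x) x 180 wide (its y) x 68 high, walls 4. Origin: centre of its underside; x points from the front, the side with the slot, to the hinge side. Two lugs at the sides stand out 16, 8 high. Terminals inside reach up to 28 above the bench.
- slot (a point): Middle of the mouth of the pry slot in the switch box's front wall, on the wall's outer face, 60 above the bench. The slot is 100 wide and 16 high (52 to 68 above the bench; the cover's underside is its upper edge).
- cover (a joint): Angle of the box's grey plastic cover: 0 closed, grows as the front edge swings up, 1.9 fully open. The cover is 150 long, 184 wide, 4 thick, 0.12 kg, with a yellow stripe along its front edge and a red disc in the middle; it has no handle. Its hinge is stiff and the cover stays at any angle where it is left.
- cover_hinge (a point): On the cover's hinge line, mid-width, at the cover's underside, 68 above the bench; the axis runs along the box's y.
- cover_edge (a point): Middle of the cover's free front edge, on the underside, 150 from the hinge line. Closed, it stands out 10 past the box's front wall.
- scraper: Scraper, 0.16 kg, 175 long along its x: red straight handle 26 wide and 26 high from x -65 to +25, flat steel blade 38 wide and 3 thick from x +25 to +110. Handle and blade have one flat underside. Origin: on the underside, under the centre of mass and the best place to grip; z up.
- scraper_tip (a point): Middle of the blade's end edge, at half its thickness, 110 ahead of the scraper's origin and 1.5 above its underside.
- rest: Wooden tool rest fixed to the bench: base 130 (x) x 110 (y) x 12 with two upright boards, each 12 thick (x) and 100 long (y), centred at x -45 and +45, upper edges 52 above the bench. On each board's ends are stops 12 wide and 14 high, 76 apart inside. Origin: centre of its underside. The scraper lies along the rest's x, either way round, one board under the handle and one under the blade.
- rest_top (a point): Centre of the rest, midway between the two boards, level with their upper edges, 52 above the bench.
- glue_bottle: Bystander: white glue bottle, 60 diameter, 150 high, standing; origin at the centre of its underside.
- offcut: Bystander: wood offcut 120 x 50 x 32; origin at the centre of its underside.
- tape_measure: Bystander: yellow tape measure 75 x 36 x 60; origin at the centre of its underside.
Things that resemble listed ones, but are neither listed nor needed, are in the scene too. Leave any pink or purple look-alike of the scraper alone.

How it is judged:
By the outcome, as a careful person would: the job done as asked, in the order asked, and still so for the second after the job is handed in, with the robot touching nothing.
It also fails if it takes over 64 s, if anything falls off the work surface, if the arm or the gripper's body presses on something with over 40 N, if the wrist force passes 120 N, or if a joint passes its speed limit or range.

## Working session

There is one attempt and no reset: what is moved stays moved. The work goes in short steps, each a Python script; the robot and the scene stay as the last script left them, time stands still between calls to the robot, and variables do not carry over. Pictures are saved under pics/ and viewed, at most 10 in all, crops included, and the job is handed in when it is done.

```bash
mkdir -p pics
cat > h.py <<'E'
import numpy as np, cv2
from rig import ctrl, eoat, solve_ik, telemetry, eyes, ticket, models
def save(c,name): cv2.imwrite('pics/'+name,cv2.cvtColor(c['frame'],cv2.COLOR_RGB2BGR))
def ray(c,p):
    T=np.array(c['extrinsics']); d=T[:3,:3]@np.array([(p[0]-c['cx'])/c['fx'],(p[1]-c['cy'])/c['fy'],1]); return T[:3,3],d/np.linalg.norm(d)
def onz(c,p,z):
    o,d=ray(c,p); return o+d*(z-o[2])/d[2]
def tri(rays):
    A=sum(np.eye(3)-np.outer(d,d) for o,d in rays); b=sum((np.eye(3)-np.outer(d,d))@o for o,d in rays)
    p=np.linalg.solve(A,b); return p,[np.linalg.norm(np.cross(p-o,d)) for o,d in rays]
def proj(c,P):
    T=np.linalg.inv(np.array(c['extrinsics'])); q=T[:3,:3]@np.array(P)+T[:3,3]; return np.array([c['fx']*q[0]/q[2]+c['cx'],c['fy']*q[1]/q[2]+c['cy']])
E
python3 - <<'E'
from h import *
C={n:eyes.camera(n) for n in('scene','top','wrist')}
for n,c in C.items():
    save(c,n+'0.png'); print(n,np.round(c['extrinsics'],3).tolist(),c['fx'])
for t in ['switch_box','slot','cover_hinge','cover_edge','scraper','scraper_tip','rest','rest_top','glue_bottle','offcut','tape_measure']:
    for n in('scene','top','wrist'):
        print(t,n,[(round(r['score'],2),np.round(np.array(r['point'])*[640,400],1).tolist()) for r in models.landmark_of(t,n)])
print(telemetry.read_state()['clock'])
E
```

```text
scene [[-0.756, 0.518, -0.401, 1.005], [0.655, 0.594, -0.468, 0.522], [-0.004, -0.616, -0.788, 0.982], [0.0, 0.0, 0.0, 1.0]] 376.1468943640865
top [[-0.029, -0.991, 0.132, 0.383], [-1.0, 0.029, 0.001, -0.037], [-0.004, -0.132, -0.991, 1.484], [0.0, 0.0, 0.0, 1.0]] 513.2898379162383
wrist [[0.268, -0.927, -0.262, 0.227], [-0.963, -0.258, -0.072, -0.533], [-0.001, 0.272, -0.962, 0.384], [0.0, 0.0, 0.0, 1.0]] 304.5008775065229
switch_box scene [(0.91, [291.0, 225.1])]
switch_box top [(0.64, [322.8, 169.0])]
switch_box wrist []
slot scene [(0.77, [304.4, 205.4]), (0.48, [306.6, 199.1])]
slot top [(0.67, [328.4, 196.4])]
slot wrist []
cover_hinge scene [(0.71, [273.0, 231.9])]
cover_hinge top [(0.88, [321.3, 146.0])]
cover_hinge wrist []
cover_edge scene [(0.58, [305.7, 201.9]), (0.46, [277.0, 162.1]), (0.28, [230.1, 197.7])]
cover_edge top [(0.82, [330.2, 200.5])]
cover_edge wrist []
scraper scene [(0.89, [383.0, 225.9]), (0.74, [409.1, 275.2]), (0.67, [432.6, 321.9]), (0.59, [464.6, 262.0])]
scraper top [(0.89, [261.0, 249.8]), (0.78, [206.3, 232.3]), (0.66, [158.3, 212.1]), (0.64, [176
[... 182 characters left out ...]
]), (0.95, [187.9, 324.7]), (0.77, [125.9, 200.7]), (0.6, [240.8, 284.1]), (0.48, [418.3, 220.7])]
scraper_tip wrist []
rest scene [(0.68, [275.5, 160.5]), (0.51, [275.4, 147.0])]
rest top [(0.68, [421.6, 222.1])]
rest wrist []
rest_top scene [(0.93, [275.1, 147.3])]
rest_top top [(0.67, [424.4, 224.3])]
rest_top wrist []
glue_bottle scene [(0.96, [342.8, 325.7])]
glue_bottle top [(0.93, [211.1, 151.8])]
glue_bottle wrist []
offcut scene [(0.85, [230.1, 193.7])]
offcut top [(0.62, [401.3, 146.7]), (0.62, [321.5, 144.6])]
offcut wrist []
tape_measure scene [(0.8, [234.6, 153.6]), (0.5, [341.9, 326.3])]
tape_measure top [(0.67, [465.0, 186.0]), (0.22, [331.5, 200.5])]
tape_measure wrist []
1.8
```

View pics/scene0.png

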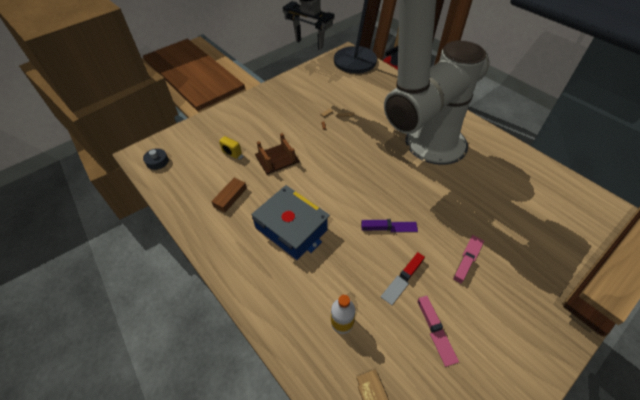

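View pics/top0.png

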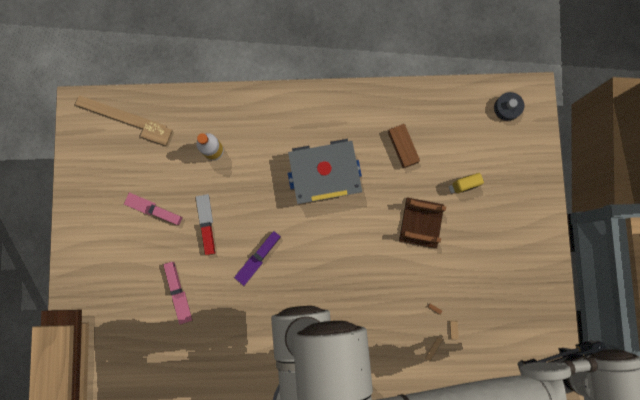

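Scene picture: the red-handled scraper has its red handle at (412,265) and grey blade at (395,290). Look-alikes are purple at (388,226), pink at (468,260) and pink at (437,330). The top view shows the red one at (206,232), purple (258,258), pink (153,210) and (177,292). I choose the red one. The box's striped edge faces the robot at (330,196) top, and the rest is at (422,222). I'll triangulate next, then check up close with the wrist camera.

Run:
```python
from h import *
S=eyes.camera('scene');T=eyes.camera('top')
for n,a,b in [('scr',(409.1,275.2),(206.3,232.3)),('tip',(386.1,300.8),(201.3,196)),('slot',(304.4,205.4),(328.4,196.4)),('hinge',(273,231.9),(321.3,146)),('edge',(305.7,201.9),(330.2,200.5)),('box',(291,225.1),(322.8,169)),('resttop',(275.1,147.3),(424.4,224.3)),('rest',(275.5,160.5),(421.6,222.1)),('glue',(342.8,325.7),(211.1,151.8))]:
    p,e=tri([ray(S,a),ray(T,b)]); print(n,np.round(p,4),np.round(e,4))
# masks of red scraper in top: axis direction
for c,C in(('top',T),('scene',S)):
  for r in models.regions_of('scraper',c)[:5]:
    ys,xs=np.nonzero(r['mask']); print(c,round(r['score'],2),xs.mean().round(1),ys.mean().round(1),C['frame'][ys,xs].mean(0).round())
def look(x,y,z,name,yaw=180):
    q=None
    for yw in (0,180,90,-90):
        q=solve_ik([x,y,z],[180,0,yw]); print(yw,None if q is None else np.round(q,0))
look(.3,.25,.33,'')
look(.3,-.03,.33,'')
look(.25,-.25,.33,'')
```

```text
scr [ 0.4949  0.2995 -0.0089] [0.0007 0.0007]
tip [ 0.6025  0.3118 -0.0046] [0.0011 0.0011]
slot [ 0.5849 -0.061   0.0451] [0.0028 0.0028]
hinge [ 0.7248 -0.0417  0.0572] [0.0021 0.0021]
edge [ 0.5736 -0.0665  0.0479] [0.004 0.004]
box [ 0.6619 -0.0428  0.0312] [0.004 0.004]
resttop [ 0.4993 -0.3289  0.0467] [0.0047 0.0047]
rest [ 0.5083 -0.3312 -0.0154] [0.0013 0.0013]
glue [ 0.7367  0.2837 -0.0117] [0.0023 0.0023]
top 0.93 150.2 208.5 [156.  93. 110.]
top 0.84 256.4 259.4 [ 83.  48. 101.]
top 0.78 205.6 223.4 [137.  93.  91.]
scene 0.97 389.2 226.3 [60. 30. 80.]
scene 0.94 437.1 332.8 [136.  72.  90.]
scene 0.84 467.9 258.1 [140.  74.  92.]
0 [ 22. -21. 117.  -0.  85. 112.]
180 [ 22. -21. 117.   0.  85. -68.]
90 [ 22. -21. 117.  -0.  85.  22.]
-90 [  22.  -21.  117.    0.   85. -158.]
0 [-29. -39. 128.  -0.  92.  61.]
180 [ -29.  -39.  128.    0.   92. -119.]
90 [-29. -39. 128.   0.  92. -29.]
-90 [-29. -39. 128.  -0.  92. 151.]
0 [-65. -28. 121.  -0.  87.  25.]
180 [ -65.  -28.  121.    0.   87. -155.]
90 [-65. -28. 121.   0.  87. -65.]
-90 [-65. -28. 121.  -0.  87. 115.]
```

```bash
cat > look.py <<'E'
from h import *
import pickle
V={'rest':([(.45,-.33,.30),(.40,-.26,.30)],['rest','rest_top']),
 'box':([(.48,-.10,.30),(.48,.01,.30)],['slot','cover_edge','cover_hinge','switch_box']),
 'scr':([(.46,.27,.30),(.40,.33,.26)],['scraper','scraper_tip'])}
D={}
for k,(ps,things) in V.items():
    for i,p in enumerate(ps):
        ctrl.move_pose(p,[180,0,180]); ctrl.wait(.15)
        c=eyes.camera('wrist'); save(c,f'{k}{i}.png'); D[k,i]=c
        for t in things:
            L=[(round(r['score'],2),np.array(r['point'])*[640,400]) for r in models.landmark_of(t,'wrist')]
            D[k,i,t]=L; print(k,i,t,[(s,q.round(1).tolist()) for s,q in L])
    for t in things:
        if D[k,0,t] and D[k,1,t]:
            p,e=tri([ray(D[k,i],D[k,i,t][0][1]) for i in(0,1)]); print('  ->',t,p.round(4),np.round(e,4))
pickle.dump(D,open('D.pkl','wb')); print(telemetry.read_state()['clock'])
im=[cv2.imread(f'pics/{f}.png') for f in('rest0','box0','box1','scr0')]
cv2.imwrite('pics/m.png',cv2.resize(np.vstack([np.hstack(im[:2]),np.hstack(im[2:])]),(800,500),interpolation=cv2.INTER_AREA))
E
python3 look.py
```

```text
rest 0 rest [(0.78, [324.6, 216.7])]
rest 0 rest_top [(0.74, [321.1, 228.8])]
rest 1 rest [(0.93, [272.8, 249.0])]
rest 1 rest_top [(0.74, [263.7, 266.6])]
  -> rest [ 0.5044 -0.3244  0.0006] [0.0012 0.0012]
  -> rest_top [ 0.503  -0.3287  0.0503] [0. 0.]
box 0 slot [(0.87, [354.4, 271.4]), (0.42, [353.3, 271.1]), (0.39, [64.8, 268.6])]
box 0 cover_edge [(0.8, [353.9, 271.0])]
box 0 cover_hinge [(0.64, [372.3, 369.4])]
box 0 switch_box [(0.97, [352.9, 297.0]), (0.42, [616.8, 263.9]), (0.37, [149.6, 193.1])]
box 1 slot [(0.92, [261.0, 270.5]), (0.29, [61.5, 191.7])]
box 1 cover_edge [(0.65, [255.7, 269.7])]
box 1 cover_hinge [(0.63, [282.8, 373.1])]
box 1 switch_box [(0.93, [275.7, 293.4])]
  -> slot [ 0.5834 -0.0606  0.0585] [0.0003 0.0003]
  -> cover_edge [ 0.5737 -0.0631  0.0744] [0.0005 0.0005]
  -> cover_hinge [ 0.7103 -0.0367  0.0781] [0.0022 0.0022]
  -> switch_box [ 6.544e-01 -5.420e-02  5.000e-04] [0.0023 0.0023]
scr 0 scraper [(0.97, [440.2, 239.1]), (0.96, [211.7, 156.8]), (0.86, [343.9, 199.7]), (0.86, [419.3, 79.4])]
scr 0 scraper_tip [(0.94, [350.0, 275.4]), (0.81, [509.6, 275.6]), (0.58, [260.6, 82.1]), (0.28, [42.6, 286.2])]
scr 1 scraper [(0.94, [154.8, 211.5]), (0.78, [292.9, 258.6]), (0.77, [369.3, 133.0]), (0.66, [400.4, 294.4])]
scr 1 scraper_tip [(0.94, [338.1, 24.4]), (0.81, [200.9, 136.9])]
  -> scraper [0.3748 0.2981 0.308 ] [0.0376 0.0376]
  -> scraper_tip [0.3501 0.2931 0.4386] [0.0308 0.0308]
9.0917
```

View pics/m.png

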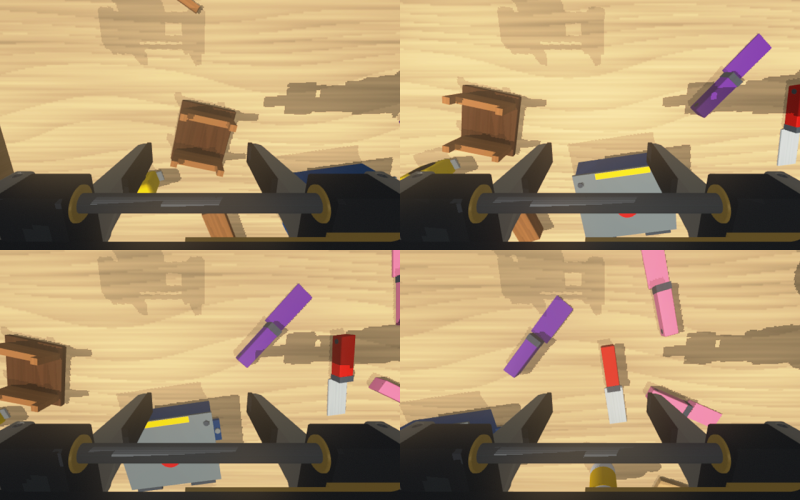

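The montage shows the red-handled scraper (scr0, lower right) at about (344,200) with its tip at (350,275). Purple is at (211,157), and the pinks lie at (440,239) and (419,79). The rest, at (321,229) in rest0, is tilted a little. The striped slot edge is at (354,271) in box0. Next I'll fit the yaws.

```bash
cat > fit.py <<'E'
from h import *
import pickle
from scipy.optimize import minimize
D=pickle.load(open('D.pkl','rb'))
S=eyes.camera('scene');T=eyes.camera('top')
p,e=tri([ray(D['scr',0],(343.9,199.7)),ray(D['scr',1],(292.9,258.6))]);print('scr',p.round(4),np.round(e,4))
print('tip',onz(D['scr',0],(350,275.4),.0015).round(4),onz(T,(201.3,196),.0015).round(4),'org',onz(D['scr',0],(343.9,199.7),0).round(4),onz(D['scr',1],(292.9,258.6),0).round(4))
# red handle top axis and blade axis, by colour
for i in(0,1):
    c=D['scr',i];f=c['frame'].astype(int)
    m=(f[...,0]>120)&(f[...,1]<90)&(f[...,2]<80); m=m.astype(np.uint8)
    n,l,st,ce=cv2.connectedComponentsWithStats(m);k=1+np.argmax(st[1:,4])
    ys,xs=np.nonzero(l==k); q=np.array([onz(c,u,.026)[:2] for u in zip(xs,ys)])
    print('handle',ce[k].round(),st[k],cv2.minAreaRect(q.astype(np.float32)*1000))
for i in(0,1):
    c=D['box',i];f=c['frame'].astype(int)
    m=((f[...,0]>180)&(f[...,1]>160)&(f[...,2]<90)).astype(np.uint8)
    n,l,st,ce=cv2.connectedComponentsWithStats(m);k=1+np.argmax(st[1:,4])
    ys,xs=np.nonzero(l==k);q=np.array([onz(c,u,.072)[:2] for u in zip(xs,ys)])
    print('stripe',ce[k].round(),st[k],cv2.minAreaRect(q.astype(np.float32)*1000),q.mean(0))
def box(cx,cy,z0,z1,lx,ly): return np.array([[cx+a*lx/2,cy+b*ly/2,z] for a in(-1,1) for b in(-1,1) for z in(z0,z1)])
parts={'rest':[box(0,0,0,.012,.13,.11)]+[box(s*.045,0,.012,.052,.012,.1) for s in(-1,1)]+[box(s*.045,t*.044,.052,.066,.012,.012) for s in(-1,1) for t in(-1,1)],
 'switch_box':[box(0,0,0,.068,.14,.18),box(-.005,0,.068,.072,.15,.184)]}
def outlines(c,v,n):
    ca,sa=np.cos(v[2]),np.sin(v[2]);R=np.array([[ca,-sa,0],[sa,ca,0],[0,0,1]])
    return [cv2.convexHull((np.array([proj(c,R@x+[v[0],v[1],0]) for x in b])*8).astype(np.int32)) for b in parts[n]]
def sil(c,v,n):
    m=np.zeros((400,640),np.uint8)
    for h in outlines(c,v,n): cv2.fillConvexPoly(m,h,1,shift=3)
    return m
if __name__=='__main__':
  for n,v0 in(('rest',[.504,-.328,-.12]),('switch_box',[.655,-.05,.15])):
    M=[]
    for c,name in((S,'scene'),(T,'top')):
        r=models.regions_of(n,name)
        if r: M.append((c,r[0]['mask'])); print(n,name,r[0]['score'],r[0]['rect'])
    def cost(v,MM): return sum(1-(sil(c,v,n)&m).sum()/(sil(c,v,n)|m).sum() for c,m in MM)
    for MM in (M,M[:1],M[1:]):
        b=min((minimize(cost,[v0[0],v0[1],v0[2]+d],args=(MM,),method='Nelder-Mead',options=dict(initial_simplex=np.array([v0[0],v0[1],v0[2]+d])+np.vstack([np.zeros(3),np.diag([.01,.01,.1])]))) for d in(-.1,.1)),key=lambda r:r.fun)
        print(n,b.x[:2].round(4),np.degrees(b.x[2]).round(2),b.fun)
E
python3 fit.py
```

```text
scr [0.4865 0.2987 0.024 ] [0.0003 0.0003]
tip [0.6029 0.311  0.0015] [0.601  0.3113 0.0015] org [0.4932 0.3004 0.    ] [0.499  0.2966 0.    ]
handle [336. 184.] [ 322  151   29   68 1371] ((467.9221496582031, 288.70074462890625), (81.57015228271484, 25.082721710205078), 8.654182434082031)
handle [284. 241.] [ 267  206   35   72 1670] ((465.85772705078125, 290.50537109375), (85.8011703491211, 28.29293441772461), 8.248696327209473)
stripe [356. 276.] [312 266  89  21 804] ((582.518798828125, -60.43539810180664), (12.08600902557373, 100.65228271484375), 8.666690826416016) [ 0.58268634 -0.06068092]
stripe [267. 275.] [232 266  71  19 638] ((581.270751953125, -52.34544372558594), (11.882287979125977, 81.7088623046875), 8.790680885314941) [ 0.58118694 -0.05068053]
rest scene 0.59 [0.3994, 0.3395, 0.0653, 0.0988]
rest top 0.62 [0.622, 0.4913, 0.0702, 0.1305]
rest [ 0.5065 -0.3236] -12.93 0.2087619070600798
rest [ 0.5076 -0.3209] -13.37 0.09021842355175691
rest [ 0.5052 -0.3236] -13.43 0.10789049919484706
switch_box scene 0.77 [0.3977, 0.459, 0.1142, 0.2018]
switch_box top 0.62 [0.4509, 0.3533, 0.113, 0.1552]
switch_box [ 0.6565 -0.0468] 9.09 0.10952044497161573
switch_box [ 0.6569 -0.0463] 9.32 0.03957037874505376
switch_box [ 0.6569 -0.0484] 9.9 0.0662162162162162
```

Run:
```python
import fit; from fit import *
fit.parts['s']=[box(-.02,0,0,.026,.09,.026),box(.0675,0,0,.003,.085,.038)]
ims=[]
for k,n,v,sl in((('scr',0),'s',[.492,.2962,np.radians(8.2)],(130,250)),(('rest',0),'rest',[.505,-.326,np.radians(-13.2)],(130,250)),(('box',0),'switch_box',[.6555,-.0485,np.radians(9)],(200,260))):
    c=D[k];im=cv2.cvtColor(c['frame'],cv2.COLOR_RGB2BGR);im=cv2.resize(im[sl[0]:sl[0]+160,sl[1]:sl[1]+180],None,fx=1.45*1,fy=1.45) if 0 else im
    big=cv2.resize(im,None,fx=2,fy=2,interpolation=cv2.INTER_CUBIC)
    for h in outlines(c,v,n): cv2.polylines(big,[((h/8+.5)*2).astype(np.int32)],True,(0,255,0),1)
    ims.append(big[2*sl[0]:2*sl[0]+400,2*sl[1]:2*sl[1]+266])
cv2.imwrite('pics/fit.png',np.hstack([np.pad(i,((0,400-i.shape[0]),(0,266-i.shape[1]),(0,0))) for i in ims]))
```

```text
scr [0.4865 0.2987 0.024 ] [0.0003 0.0003]
tip [0.6029 0.311  0.0015] [0.601  0.3113 0.0015] org [0.4932 0.3004 0.    ] [0.499  0.2966 0.    ]
handle [336. 184.] [ 322  151   29   68 1371] ((467.9221496582031, 288.70074462890625), (81.57015228271484, 25.082721710205078), 8.654182434082031)
handle [284. 241.] [ 267  206   35   72 1670] ((465.85772705078125, 290.50537109375), (85.8011703491211, 28.29293441772461), 8.248696327209473)
stripe [356. 276.] [312 266  89  21 804] ((582.518798828125, -60.43539810180664), (12.08600902557373, 100.65228271484375), 8.666690826416016) [ 0.58268634 -0.06068092]
stripe [267. 275.] [232 266  71  19 638] ((581.270751953125, -52.34544372558594), (11.882287979125977, 81.7088623046875), 8.790680885314941) [ 0.58118694 -0.05068053]
```

View pics/fit.png

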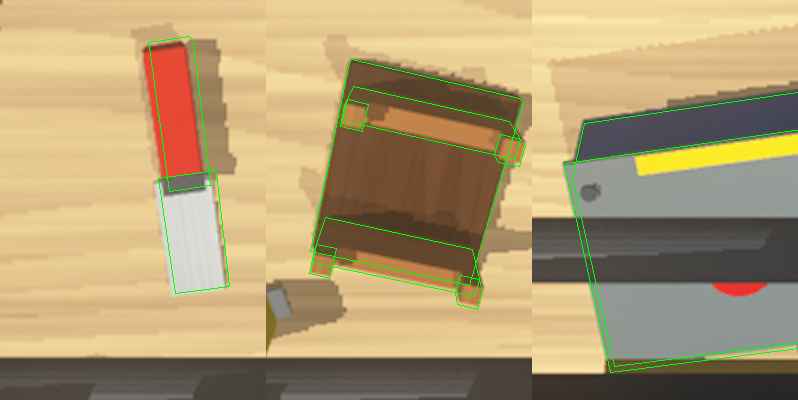

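The crop confirms the red handle and grey blade. The rest and box fits match the picture; the scraper model is corrected to (0.494, 0.294), yaw 9°. Grasping now.

Run:
```python
from h import *
o=[180,0,-171]
ctrl.move_pose([.494,.2937,.17],o); ctrl.move_l([.494,.2937,.0915],feed=.1)
eoat.gripper_close(50); s=telemetry.read_state(); print(s['finger_gap']*92,s['finger_force'],np.round(s['contact_force'],1))
ctrl.move_l([.494,.2937,.22],feed=.15)
s=telemetry.read_state(); print(s['finger_gap']*92,s['finger_force'],np.round(s['contact_force'],1),s['tcp_pos'],s['ee_rot'],s['clock'])
c=eyes.camera('wrist');save(c,'held.png')
print([(r['score'],np.array(r['point'])*[640,400]) for r in models.landmark_of('scraper_tip','wrist')])
S=eyes.camera('scene')
print([(r['score'],np.array(r['point'])*[640,400]) for r in models.landmark_of('scraper_tip','scene')])
a=np.radians(9);P=np.array([.494+.11*np.cos(a),.2937+.11*np.sin(a),.13]);print('expected',proj(c,P),proj(S,P))
cv2.imwrite('pics/h2.png',np.hstack([cv2.imread('pics/held.png')[100:,150:550],cv2.cvtColor(cv2.resize(S['frame'][150:300,330:530],(400,300)),cv2.COLOR_RGB2BGR)]))
```

```text
25.464817241261617 49.992340207099915 [-0.6 -0.   0.3]
25.99947695177258 49.99161422252655 [ 0.5  0.5 -2.7] [0.49331802 0.29343291 0.21869414] [-1.79976590e+02 -1.32437000e-01 -1.71002357e+02] 13.0417
[(0.92, array([512.768, 314.32 ])), (0.9, array([242.112,  19.52 ])), (0.64, array([316.672, 387.88 ]))]
[(0.74, array([390.592, 277.32 ])), (0.7, array([454.272, 364.6  ])), (0.66, array([477.312, 240.32 ]))]
expected [319.78605097 389.19258281] [393.02987936 278.46295045]
```

View pics/h2.png

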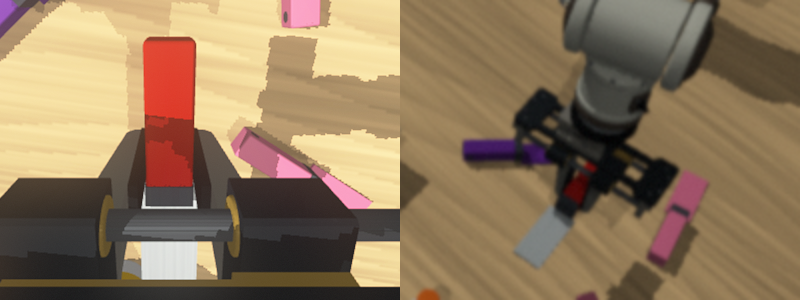

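The scraper is held level, with the blade forward at about (317,388) in the wrist view, as expected. I'll go to the pre-insert pose and verify the tip before inserting.

```bash
cat >> h.py <<'E'
YB=8.9; a=np.radians(YB); U=np.array([np.cos(a),np.sin(a),0]); SLOT=np.array([.5853,-.0595,.060]); HINGE=SLOT+.14*U+[0,0,.008]
L=.110; DZ=.0900
def tcp_for_tip(P): return np.array(P)-L*U+[0,0,DZ]
OB=[180,0,YB-180]
E
python3 - <<'E'
from h import *
p=tcp_for_tip(SLOT-.04*U); print(p)
ctrl.move_pose(p+[0,0,.07],OB); ctrl.move_l(p,feed=.15); ctrl.wait(.2)
st=telemetry.read_state();print(st['tcp_pos'],st['clock'])
S=eyes.camera('scene');T=eyes.camera('top');R=[]
for n,C in(('scene',S),('top',T)):
    e=proj(C,SLOT-.04*U);L_=[np.array(r['point'])*[640,400] for r in models.landmark_of('scraper_tip',n)]
    q=min(L_,key=lambda q:np.linalg.norm(q-e)); print(n,'exp',e.round(1),'obs',q.round(1)); R.append(ray(C,q))
    save(C,n+'pre.png')
print(tri(R),SLOT-.04*U)
a=cv2.resize(cv2.imread('pics/scenepre.png')[130:280,230:430],(533,400),interpolation=cv2.INTER_CUBIC);cv2.imwrite('pics/pre.png',a)
E
```

```text
[ 0.43710602 -0.08270656  0.15      ]
[ 0.43792674 -0.08299849  0.15120687] 15.475
scene exp [313.8 195.2] obs [308.6 194.9]
top exp [331.3 208.7] obs [327.8 208.5]
(array([ 0.5539636 , -0.0635622 ,  0.06862588]), [np.float64(0.011086793281700614), np.float64(0.011086793281700634)]) [ 0.54578161 -0.06568842  0.06      ]
```

View pics/pre.png

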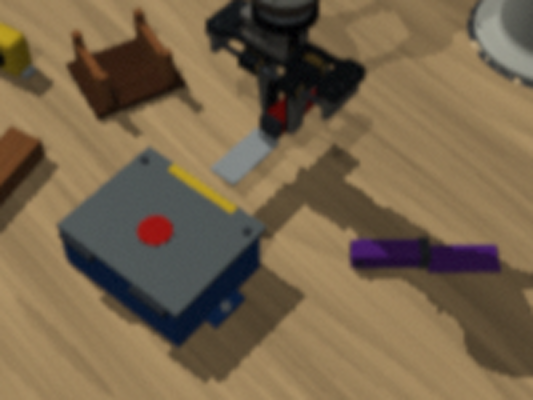

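By eye the blade's end is at crop (224,176), which is scene (314,196). That matches the expected (313.8,195.2), so the network's points were a bit off. Inserting with force checks.

Run:
```python
from h import *
f0=np.array(telemetry.read_state()['contact_force'])
for d in(-.02,-.01,0,.01,.018,.026):
    ctrl.move_l(tcp_for_tip(SLOT+d*U),OB,feed=.05)
    f=np.array(telemetry.read_state()['contact_force'])-f0; print(d,f.round(1))
    if np.linalg.norm(f)>8: print('STOP');break
s=telemetry.read_state();print(s['tcp_pos'],tcp_for_tip(SLOT+d*U),s['clock'])
S=eyes.camera('scene');save(S,'ins.png')
cv2.imwrite('pics/ins2.png',cv2.resize(cv2.imread('pics/ins.png')[130:280,230:430],(533,400),interpolation=cv2.INTER_CUBIC))
```

```text
-0.02 [-1.   0.1  0.1]
-0.01 [-0.5  0.   0.7]
0 [-0.5 -0.2  0.7]
0.01 [-0.7 -0.2 -0.4]
0.018 [-1.4  0.5 -0.4]
0.026 [-1.1 -1.2  0.1]
[ 0.50263923 -0.07249484  0.15007789] [ 0.50231137 -0.07249567  0.15      ] 17.8917
```

View pics/ins2.png

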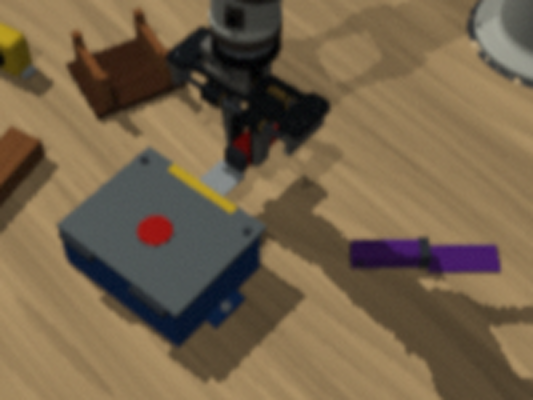

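The blade is under the stripe with no contact force. Levering along the cover's arc.

Run:
```python
from h import *
f0=np.array(telemetry.read_state()['contact_force']); r=.114
for t in list(range(0,82,8))+[80]:
    th=np.radians(t); P=HINGE-r*np.cos(th)*U+np.array([0,0,r*np.sin(th)])-[0,0,.0015]
    ctrl.move_l(tcp_for_tip(P),OB,feed=.06)
    s=telemetry.read_state();f=np.array(s['contact_force'])-f0; print(t,f.round(1),s['finger_force'])
    if np.linalg.norm(f)>25: print('STOP');break
s=telemetry.read_state();print(s['tcp_pos'],tcp_for_tip(P),s['clock'])
S=eyes.camera('scene');save(S,'lev.png');save(eyes.camera('wrist'),'levw.png')
cv2.imwrite('pics/lev2.png',np.hstack([cv2.resize(cv2.imread('pics/lev.png')[120:270,220:420],(400,300),interpolation=cv2.INTER_CUBIC),cv2.resize(cv2.imread('pics/levw.png'),(400,250))[np.r_[0:250,[249]*50]]]))
```

```text
0 [ 0.3 -0.5  0.2] 49.99162495136261
8 [-0.7  1.4  1.1] 49.99166786670685
16 [-0.3 -0.1 -1.2] 49.991644620895386
24 [0.2 0.4 0. ] 49.99163568019867
32 [ 0.1  1.5 -0.1] 49.99163210391998
40 [-0.1  0.9  0.5] 49.99161243438721
48 [ 0.1  0.7 -0.4] 49.991644620895386
56 [0.7 0.5 0.5] 49.9916535615921
64 [-0.5 -0.2  0.2] 49.99166429042816
72 [0.4 0.1 0.5] 49.99167501926422
80 [0.7 1.8 0.7] 49.9916410446167
80 [-0.6  1.1  0.5] 49.99160706996918
[ 0.59530384 -0.05792457  0.26883772] [ 0.59538125 -0.05792132  0.26876808] 22.6167
```

View pics/lev2.png

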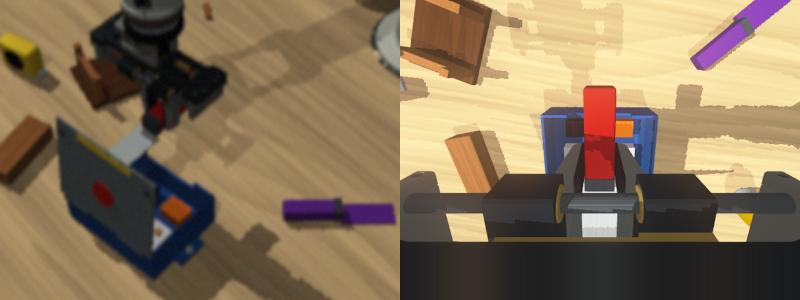

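The cover stands open at roughly 75–80° with little force, and the handle hasn't shifted in the grip. Its rear end is still at row 138. Retreating, then over to the rest.

Run:
```python
from h import *
s=telemetry.read_state();p=np.array(s['tcp_pos'])
ctrl.move_l(p-.12*U,OB,feed=.15)
R=np.array([.505,-.326]);o=[180,0,180-13.2]
ctrl.move_pose([*R,.24],o); ctrl.move_l([*R,.160],o,feed=.12); ctrl.wait(.3)
f0=np.array(telemetry.read_state()['contact_force'])
c=eyes.camera('wrist');save(c,'pw.png');S=eyes.camera('scene');save(S,'ps.png')
z=.152
while z>.136:
    ctrl.move_l([*R,z],o,feed=.02);ctrl.wait(.1);s=telemetry.read_state();f=np.array(s['contact_force'])-f0;print(round(z,4),f.round(1),s['tcp_pos'][2].round(4) if hasattr(s['tcp_pos'][2],'round') else s['tcp_pos'][2])
    if f[2]>3: break
    z-=.001
print(s['clock'])
S=eyes.camera('scene');save(S,'ps2.png')
cv2.imwrite('pics/pl.png',np.hstack([cv2.resize(cv2.imread('pics/ps2.png')[90:240,200:400],(400,300),interpolation=cv2.INTER_CUBIC),cv2.resize(cv2.imread('pics/pw.png'),(400,250))[np.r_[0:250,[249]*50]]]))
```

```text
0.152 [-1.1  1.4  0.1] 0.1521
0.151 [-0.  -0.1  0.1] 0.151
0.15 [ 0.4  1.2 -0.7] 0.15
0.149 [0.4 0.6 0.5] 0.149
0.148 [0.6 0.5 0.4] 0.148
0.147 [0.7 0.5 0.2] 0.147
0.146 [ 0.5  0.3 -0.7] 0.146
0.145 [-0.4  1.4  0.6] 0.1449
0.144 [0.2 1.6 0.3] 0.144
0.143 [-2.   1.7  4.1] 0.1435
29.675
```

View pics/pl.png

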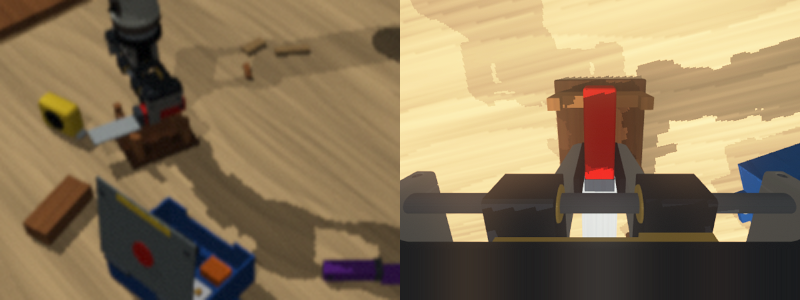

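Contact came at 0.1435 (about 0.142 expected), with the handle centred between the stops. I'll press slightly to seat both boards, then release and retract.

Run:
```python
from h import *
R=[.505,-.326];o=[180,0,180-13.2]
for z in(.1425,.142,.1415):
    ctrl.move_l([*R,z],o,feed=.02);ctrl.wait(.15);s=telemetry.read_state();print(z,s['tcp_pos'][2],np.round(s['contact_force'],1),np.round(s['torque'],2))
    if s['contact_force'][2]>6: break
eoat.gripper_close(6);ctrl.wait(.4)
eoat.ungrasp();ctrl.wait(.3)
ctrl.move_l([*R,.27],o,feed=.1)
c=eyes.camera('wrist');save(c,'rw.png')
ctrl.move_l([.36,-.30,.30],o,feed=.2)
ctrl.wait(.3);c=eyes.camera('wrist');save(c,'rw2.png');T=eyes.camera('top');save(T,'rt.png');S=eyes.camera('scene');save(S,'rs.png')
print(telemetry.read_state()['clock'])
z=lambda f,a,b,c_,d:cv2.resize(cv2.imread(f'pics/{f}.png')[a:b,c_:d],(400,300),interpolation=cv2.INTER_CUBIC)
cv2.imwrite('pics/fin.png',np.vstack([np.hstack([z('rw2',0,400,60,593),z('rs',90,240,200,400)]),np.hstack([z('rt',130,280,280,480),z('rw',0,400,60,593)])]))
```

```text
0.1425 0.14346156032287613 [-2.2  2.1  6.9] [0.42 0.27 0.06]
34.925
```

View pics/fin.png

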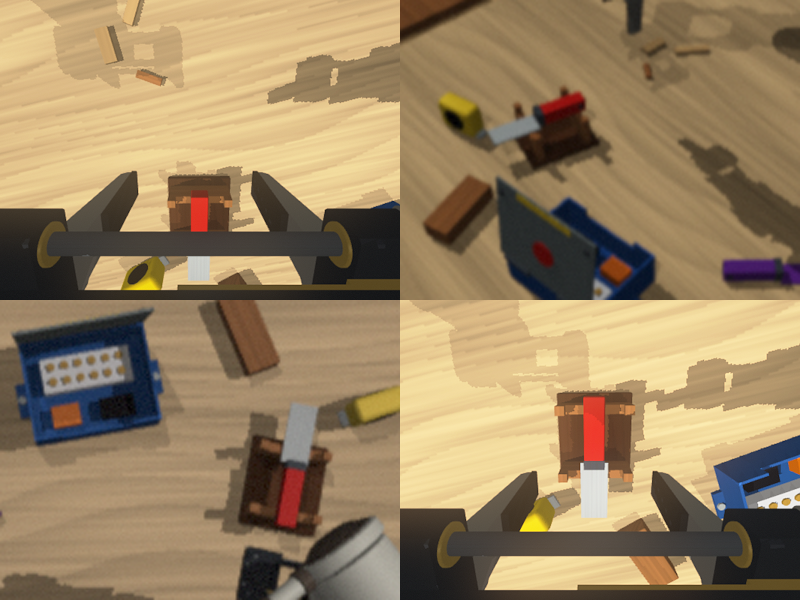

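The scraper lies level across both boards with its handle between the stops. The cover stands near 80°, the bystanders are where they were, and the gripper is clear.

```bash
python3 -c "
from h import *
print(ticket.finish_job())"
```

```text
the job is handed in; nothing more can be done
None
```

I levered the cover open to about 80° with the red scraper, laid the scraper flat across both boards of the rest with its handle between the stops, let go, and handed the job in at about 35 s; no verdict came back.

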